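Gauge in the gate tester, cover held open

ROBOT

A 6-joint arm with a two-finger parallel gripper is mounted at the origin on the work surface. World frame = base frame: x ahead of the robot, y to its left, z up, the work surface at z = 0. Lengths are in m, angles in rad, forces in N, time in s.
With the tool pointing down it reaches from about 0.3 to 0.875 m from the base axis. Payload 6.4 kg.
Tool frame: the origin (TCP) lies midway between the tips of the shut fingers; the grasp point (between the pads) lies 19 mm behind it; z points along the fingers, y is the line along which they close (so a half turn about z gives the same grasp; the last joint's range is limited). The gripper opens to 85 mm and grips with 20 to 120 N. Pads are 22 mm wide; open, the fingers measure 114 mm over their backs; the gripper's body (76 mm by 85 mm) begins 54 mm behind the grasp point. The pads swing forward as they close: fully open they stand 13 mm farther back than shut.
Start: joints at [-1.485, 0.181, 1.607, -0, 1.354, -0.206], TCP at [0.165, -0.551, 0.231] pointing down, gripper open.
Joint ranges: [-2.99, 2.99], [-0.89, 2.07], [0.3, 2.58], [-1.14, 4.28], [0, 2.63], [-3.12, 3.12]. Speed limits (rad/s): [2.57, 2.57, 3.01, 3.14, 3.14, 3.14].

INTERFACE

Orientations are given as a unit quaternion [w, x, y, z].
In Python, from bench import * gives the robot as it stands.
- The arm moves only by the tool play_rows, never from a script. Its argument "plan" is a list of rows, each a list of 3 entries, a list of its own where there are three numbers: the finger opening in mm, from 0 to 85.4, then the shift along the tool's x, y, z normalised to -1 to 1, where 1 is 40 cm, then the turn about the tool's z normalised to -1 to 1, where 1 is pi rad. A call has 1 to 10 rows; each row is the pose to reach, as a shift and turn from the pose commanded when the call began, along the tool's axes at that moment, turning the shorter way round; what a row does not reach only later rows make up. A row lasts 1/10 s, in which the tool goes at most 50 mm and 8.59 degrees, less where a joint would pass 70% of its speed; a pose out of reach is approached as far as the arm can. A call with a number of a shift or a turn outside -1 to 1 is refused whole. A call with a gripper value outside its range is refused whole. The fingers move at their own pace and stop on an object; the grip force is fixed at half the most. Time passes only in rows, so rows that repeat a pose let the fingers close. It gives the time, the measured TCP pose, the force, the opening and the grip force at its end, in the units of the state.
- get_obs(): the state, without advancing time (a new reading comes with each control period).
- camera(name): name is "scene" or "top"; returns a dict with "image" (420x560x3 uint8, red, green, blue), "range_z" (420x560 float32, m along the optical axis (not along the pixel's ray), 0 where there is no reading), "intrinsics" (3x3 intrinsics, pixels), "rvec" (rotation vector, rad) and "tvec" (3), from world to camera coordinates, as OpenCV has them. Camera axes: x right, y down, z forward; pixel columns grow to the right and rows downward; lengths in m; the calibration is good to about 2 mm. A picture is of the moment at which its call begins.
- hand_in(): hands the job in; it is judged then, once.
Trained networks look in a picture, given as the dict that the camera call returned (one of the last four; its "shot" number tells which), for a name from the list of things; names that differ only in an ending like _2 or _b are one class to them, and where a whole thing is asked for, a point or a joint stands for the part that bears it (a point fixed in the world has none). Each returns a list of dicts, best first, with "conf" (0 to 1); they miss things now and then, are a little off and sometimes report something else, mostly with a low value. They report only what shows in the picture. A call takes as long as a camera call. They do not tell look-alikes from the thing itself.
- search_frame(picture, label): "rect" ([centre column, centre row, width, height] in pixels, round what is visible of it).
- masks_of(picture, label): "mask" (420x560 bool, what is visible of it) and "rect" ([centre column, centre row, width, height] in pixels, round what is visible of it).
The state is a dict: "time_s": time; "q": joint angles; "dq": joint speeds; "joint_efforts": joint torques, N m; "eef_pos": TCP position; "eef_rot": TCP orientation; "wrist_force": force on the tool from outside, world axes, zero at the start; "torque": the same for the moment, N m; "opening": opening from 0.0 (shut) to 1.0 (fully open); "grasp_force": force on a finger pad.
Only numpy, scipy, OpenCV 4.12 (cv2) and the standard library are available. Lean on these libraries where they do the work, as an engineer would, in place of code of your own. Each camera call takes 0.05 s, during which the arm holds its last target. There are 200 camera calls.

TASK

Take the yellow-handled gauge out of the rack, push its blade down into the slot of the film-gate tester until its collar sits flat on the metal block, and let go of it. Then lift the tester's spring-closed cover, which has an orange bar to grip, and hold it open with the gripper fingers at 50 degrees (give or take 5) so that the technician can look at the gate: finish while you are still holding the cover there, keeping it still. Leave the blue gauge, the camera, the lens and the jar where they are.

Things in the scene. Friction and masses are not known exactly. Their poses are not given: they have to be found in the camera images.
- gauge: Gauge with a yellow handle, about 80 g, standing upright in one of the rack's two slots (which one varies). Origin: centre of the collar's underside. z up, along the gauge. Blade below the collar: 3 (x) by 20 (y), 36 long. Collar 22 (x) by 36 (y) by 6 high, the depth stop. Handle above it: 12 thick (x) by 26 wide (y), from 6 to 48 above the origin; pinch it across x.
- other_gauge: The same gauge with a blue handle, in the rack's other slot; to be left there. Origin and axes as for the yellow one.
- rack: Fixed wooden block, 90 (x) by 190 (y) by 50 high, origin at the centre of its underside. Two slots in its top, at y = -50 and +50, each 7 (x) by 25 (y), 42 deep; the gauges' collars rest on its top.
- tester: Fixed tester. Origin: centre of the underside of its grey base, 190 (x) by 250 (y) by 12. On it a dark open chamber, 160 by 150, centred at y = +45, under the white cover; at its -y side an aluminium block, 100 (x) by 75 (y), centred at y = -68.5, with the gauge slot. Block top and chamber rim are 70 above the table. x points away from the robot (yaw within 0.3 rad), z up.
- slot (a point): Centre of the gauge slot's mouth, level with the block's flat top (tester frame: 0, -68.5, 70; same axes). Slot 6 (x) by 24 (y), 48 deep, a chamfer of 3 around it. The gauge is home when its collar lies on the block: its origin is then at this point, with the blade's width along the tester's y.
- cover (a joint): Cover angle in rad: 0 shut, 0.873 = 50 degrees, stop at 1.4. Hinged along the tester's y at the edge nearest the robot: the far edge lifts and swings up and back towards the robot. Weight (about 0.25 kg) and a spring pull it shut from every angle, 2 to 4 N at the bar. A yellow stripe beside the hinge, on the +y side, runs at 50 degrees.
- cover_hinge (a point): Middle of the cover's hinge line (tester frame: -80, 45, 70). The cover is a plate 160 (x) by 150 (y) by 6 thick that lies just above this level when shut.
- cover_bar (a point): Middle of the cover's round orange bar, 12 diameter, 100 long along the tester's y, on two posts 92 apart. With the cover shut it is 135 beyond (+x) and 46 above the hinge line, 40 above the cover's top; it moves with the cover about the hinge. It can turn between the fingers, so the gripper may keep pointing down.
- camera: Black camera, 55 by 135 by 91 high with lens to +x, loose bystander, origin at the centre of its underside.
- lens: Black lens, 68 diameter, 62 high, standing upright, loose bystander, origin at the centre of its underside.
- jar: Screw jar with a red cap, 48 diameter, 50 high, loose bystander, origin at the centre of its underside.
There are look-alikes about, which are no part of the job. Of the things shaped like the gauge, the yellow one is meant. Of the things that look like the other_gauge, the smaller one is meant.

How it is judged:
On the way, in this order (a step that is already met when the one before it is completed fails the run):
1. the yellow gauge is seated in the tester's slot, collar down on the block, and let go, the cover still shut (z of gauge in the frame of slot between -0.003 and 0.0025 m and horizontal distance between gauge and slot below 0.005 m and angle between gauge's own z axis and vertical below 0.07 rad and angle between the x axis of gauge and the x axis of tester, either way round below 0.2 rad and contact force between gauge and the fingers below 0.05 N and value of joint cover below 0.15 rad), for 0.2 s.
2. the cover is open at 50 degrees, held by the fingers (value of joint cover between 0.785 and 0.96 rad and contact force between cover and the fingers above 0.3 N), for 0.2 s.
At the end, for the whole second after the job is handed in: The fingers alone hold the cover still at 50 degrees, give or take 5, through the last second; the yellow gauge stands untouched in the slot, collar within 2.5 mm of the block, 5 mm of the slot centre, 4 degrees of upright, 11 of square; the four bystanders are within 20 mm of their start (all of step 2 and velocity of joint cover between -0.1 and 0.1 rad/s and z of gauge in the frame of slot between -0.003 and 0.0025 m and horizontal distance between gauge and slot below 0.005 m and angle between gauge's own z axis and vertical below 0.07 rad and angle between the x axis of gauge and the x axis of tester, either way round below 0.2 rad and contact force between gauge and the arm below 0.05 N and contact force between gauge and the fingers below 0.05 N and contact force between cover and gauge below 0.05 N and contact force between cover and other_gauge below 0.05 N and contact force between cover and camera below 0.05 N and contact force between cover and lens below 0.05 N and contact force between cover and jar below 0.05 N and distance of each of other_gauge, camera, lens, jar from where it was at the start of the episode below 0.02 m); the arm keeps its last pose, push and grip.
It fails at once if a bystander (blue gauge, camera, lens, jar) is shifted more than 30 mm or tipped over (distance of any of other_gauge, camera, lens, jar from where it was at the start of the episode above 0.03 m or angle between any of other_gauge, camera, lens, jar's own z axis and vertical above 0.5 rad).
It also fails if it takes over 53 s, if anything falls off the work surface, if the arm or the gripper's body presses on something with over 40 N, if the wrist force passes 120 N, or if a joint passes its speed limit or range.

## Working session

There is one attempt and no reset: what is moved stays moved. The work goes in short steps, Python scripts to look and compute and a tool call to move; the robot and the scene stay as the last step left them, time stands still between calls to the robot, and variables do not carry over. Pictures are saved under pics/ and viewed, at most 10 in all, crops included, and the job is handed in when it is done.

Besides the shell and the picture viewer there is one more tool, called after "Call:" as a command line: name --argument value ..., lists and objects as JSON in quotes. play_rows: Moves the arm, as the interface text tells. Its arguments: {"type":"object","properties":{"plan":{"type":"array","items":{"type":"array"}}},"required":["plan"]}

```bash
mkdir -p pics; ls; cat > h.py <<'E'
from bench import *
import numpy as np, cv2
def cloud(p):
    z=p["range_z"];K=np.array(p["intrinsics"]);R=cv2.Rodrigues(np.array(p["rvec"]))[0];t=np.array(p["tvec"]).ravel()
    v,u=np.indices(z.shape)
    c=np.stack([(u-K[0,2])/K[0,0]*z,(v-K[1,2])/K[1,1]*z,z],-1)
    w=(c-t)@R
    w[z<=0]=np.nan
    return w
def save(p,n): cv2.imwrite("pics/"+n,p["image"][...,::-1])
E
python3 - <<'E'
from h import *
for n in("scene","top"):
    p=camera(n);save(p,n+"0.png");w=cloud(p);np.savez(n+"0.npz",img=p["image"],w=w)
    for l in("gauge","other_gauge","rack","tester","cover","cover_bar","camera","lens","jar"):
        for m in masks_of(p,l)[:4]:
            q=w[m["mask"]];q=q[~np.isnan(q[:,0])]
            print(n,l,round(m["conf"],2),np.round(m["rect"]),np.round(np.median(q,0),3) if len(q) else None, np.round(np.percentile(q,98,0),3) if len(q) else None)
print(get_obs())
E
```

```text
pics
scene gauge 0.78 [119. 259.  17.  22.] [ 0.651 -0.397  0.049] [ 0.66  -0.382  0.084]
scene gauge 0.7 [137. 198.  13.  22.] [ 0.438 -0.37   0.05 ] [ 0.447 -0.357  0.083]
scene gauge 0.61 [137. 216.  17.  15.] [ 0.541 -0.354  0.065] [ 0.547 -0.338  0.097]
scene other_gauge 0.78 [167. 184.  17.  34.] [ 0.436 -0.285  0.071] [ 0.449 -0.273  0.114]
scene other_gauge 0.48 [174. 213.  15.  17.] [ 0.543 -0.252  0.071] [ 0.549 -0.239  0.097]
scene rack 0.58 [158. 226.  79.  35.] [ 0.565 -0.302  0.046] [ 0.584 -0.211  0.05 ]
scene tester 0.63 [303. 220. 101.  72.] [0.604 0.089 0.068] [0.682 0.208 0.117]
scene cover 0.85 [320. 211.  60.  50.] [0.591 0.127 0.074] [0.669 0.209 0.119]
scene cover_bar 0.66 [319. 210.  60.  57.] [0.591 0.128 0.074] [0.669 0.208 0.119]
scene camera 0.84 [400. 159.  53.  38.] [0.4   0.416 0.06 ] [0.44  0.49  0.089]
scene camera 0.44 [172. 281.  20.  30.] [ 0.732 -0.264  0.044] [ 0.745 -0.244  0.05 ]
scene lens 0.84 [221. 288.  34.  37.] [ 0.771 -0.148  0.059] [ 0.792 -0.119  0.062]
scene jar 0.65 [171. 279.  18.  24.] [ 0.733 -0.264  0.045] [ 0.745 -0.245  0.05 ]

[... 1130 characters left out ...]
4  -0.242  0.057]
{'time_s': 1.0, 'q': array([-1.48530539e+00,  1.80786430e-01,  1.60698708e+00,  4.26595781e-05,
        1.35374828e+00, -2.06304915e-01]), 'dq': array([0.00065103, 0.00037671, 0.00172885, 0.0002423 , 0.00063522,
       0.00017809]), 'joint_efforts': array([-4.84228440e-04, -4.44850302e+01, -3.51684415e+01, -4.04574685e-04,
        8.63200366e-04,  1.83055214e-06]), 'eef_pos': array([ 0.16544235, -0.55072712,  0.23130235]), 'eef_rot': array([3.66239639e-05, 9.89376430e-01, 1.45376332e-01, 1.86525226e-05]), 'wrist_force': array([-0.54375954, -0.08742359,  0.15333571]), 'torque': array([-0.01923225, -0.02422834,  0.01740584]), 'grasp_force': 0.0, 'opening': 0.9976656079157065}
```

```bash
python3 - <<'E'
import cv2,numpy as np
a=cv2.imread("pics/top0.png")[130:310,190:460];b=cv2.imread("pics/scene0.png")[150:310,90:360]
cv2.imwrite("pics/c1.png",cv2.resize(np.vstack([a,b]),None,fx=1.75,fy=1.75,interpolation=cv2.INTER_CUBIC))
for n in("top","scene"):
    d=np.load(n+"0.npz");im=d["img"];w=d["w"]
    hsv=cv2.cvtColor(im,cv2.COLOR_RGB2HSV)
    for nm,lo,hi in(("yel",(20,110,90),(35,255,255)),("orange",(5,140,110),(19,255,255))):
        k,lab,st,ce=cv2.connectedComponentsWithStats(cv2.inRange(hsv,lo,hi))
        for i in range(1,k):
            if st[i,4]<15: continue
            q=w[lab==i];q=q[~np.isnan(q[:,0])];q=q[q[:,2]>np.percentile(q[:,2],50)-.003] if len(q) else q
            print(n,nm,st[i],np.round(np.median(q,0),3),np.round(q.min(0),3),np.round(q.max(0),3))
    for nm,zl,bx in(("rack",(.044,.056),(.45,.62,-.42,-.18)),("block",(.064,.078),(.4,.75,-.06,.25)),("bar",(.106,.125),(.4,.75,-.0,.25)),("hand",(.085,.11),(.5,.58,-.38,-.2))):
        m=(w[...,2]>zl[0])&(w[...,2]<zl[1])&(w[...,0]>bx[0])&(w[...,0]<bx[1])&(w[...,1]>bx[2])&(w[...,1]<bx[3])
        q=w[m].astype(np.float32);print(n,nm,len(q),cv2.minAreaRect(q[:,:2]*1000),np.round(q.mean(0),4))
        if nm=="hand":
            for s in (q[q[:,1]<-.3],q[q[:,1]>-.3]): print(len(s),cv2.minAreaRect(s[:,:2]*1000),s.mean(0),s.max(0))
E
```

```text
top yel [302 143  44   1  44] [ 0.815 -0.101  0.002] [ 0.813 -0.165 -0.002] [ 0.816 -0.041  0.008]
top yel [408 144  34   1  34] [ 0.814 -0.401  0.003] [ 0.813 -0.447 -0.002] [ 0.815 -0.349  0.007]
top yel [443 146   1  23  23] [ 0.778 -0.452  0.001] [ 0.743 -0.454 -0.002] [ 0.806 -0.451  0.006]
top yel [147 158   1  25  25] [0.734 0.413 0.003] [ 0.696  0.412 -0.001] [0.766 0.415 0.007]
top yel [146 203   1  20  20] [0.606 0.414 0.001] [ 0.58   0.412 -0.002] [0.635 0.415 0.008]
top yel [364 221  24   5  27] [ 0.583 -0.225  0.05 ] [ 0.572 -0.284  0.005] [ 0.586 -0.209  0.055]
top yel [206 222   4  17  29] [0.56  0.22  0.112] [0.545 0.216 0.101] [0.573 0.223 0.129]
top yel [399 222  25   1  25] [ 0.581 -0.327  0.05 ] [ 0.58  -0.345  0.046] [ 0.581 -0.309  0.058]
top yel [413 234  14   7  73] [ 0.535 -0.353  0.098] [ 0.532 -0.365  0.092] [ 0.54  -0.34   0.104]
top yel [445 243   1  28  28] [ 0.485 -0.452  0.003] [ 0.446 -0.454 -0.001] [ 0.524 -0.449  0.01 ]
top yel [370 253  22   1  22] [ 0.494 -0.252  0.052] [ 0.494 -0.284  0.05 ] [ 0.494 -0.226  0.056]
top yel [410 254  22   1  22] [ 
[... 8282 characters left out ...]
67.56295776367188), 72.8589859008789) [0.5795 0.1034 0.0718]
scene bar 196 ((625.86181640625, 150.1796417236328), (64.7657470703125, 159.35841369628906), 19.099576950073242) [0.6379 0.1159 0.1166]
scene hand 129 ((537.9513549804688, -305.2580871582031), (126.06065368652344, 13.881122589111328), 88.73928833007812) [ 0.5394 -0.3057  0.0928]
66 ((536.5352783203125, -355.1717224121094), (13.16096305847168, 26.527809143066406), 2.6006393432617188) [ 0.53857136 -0.35441545  0.09276989] [ 0.54357564 -0.3418857   0.0993024 ]
63 ((539.33349609375, -255.1334228515625), (25.828166961669922, 13.1212158203125), 88.04449462890625) [ 0.5403604  -0.25464055  0.09289253] [ 0.5461759  -0.24229935  0.09915711]
```

View pics/c1.png

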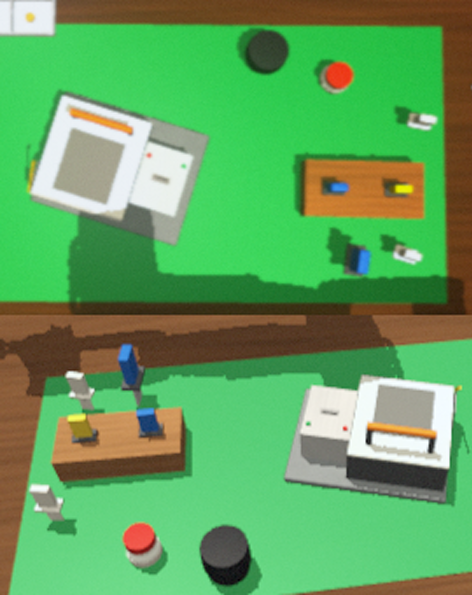

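The picture shows the yellow gauge in the rack's right-hand slot (about 404,188 in the upper half). The white and the tall blue gauges are look-alikes, and the slot is a dark dash at (160,178). Next I refine the slot and plan the approach.

```bash
cat >> h.py <<'E'
from scipy.spatial.transform import Rotation as Ro
def ray_z(p,u,v,z):
    K=np.array(p["intrinsics"]);R=cv2.Rodrigues(np.array(p["rvec"]))[0];t=np.array(p["tvec"]).ravel()
    c=-R.T@t; d=R.T@np.linalg.solve(K,[u,v,1]); return c+d*(z-c[2])/d[2]
def go(pos,th=None):
    "numbers for a move to world pos with tool x at world angle th(deg)"
    o=get_obs();q=o["eef_rot"];R=Ro.from_quat([q[1],q[2],q[3],q[0]])
    X=R.as_matrix();a=np.degrees(np.arctan2(X[1,0],X[0,0]))
    print("t",round(o["time_s"],2),"pos",o["eef_pos"].round(4),"ang",round(a,2),"tilt",X[2,2].round(4),"open",round(o["opening"],3),"gf",round(o["grasp_force"],1),"F",o["wrist_force"].round(1))
    if pos is not None: print("shift",(X.T@(np.array(pos)-o["eef_pos"])/.4).round(4),"turn",None if th is None else round(-(th-a)/180,4))
E
python3 - <<'E'
from h import *
for n in("top","scene"):
    p=camera(n);w=cloud(p);im=p["image"]
    # block top: seed region near slot estimate
    c0=np.array([.5487,.0249]);g=cv2.cvtColor(im,cv2.COLOR_RGB2GRAY)
    m=(abs(w[...,2]-.070)<.006)&(np.linalg.norm(w[...,:2]-c0,axis=-1)<.05)
    near=np.linalg.norm(w[...,:2]-c0,axis=-1)<.025
    med=np.median(g[m]);d=near&(g<med-35)
    v,u=np.nonzero(d);wt=(med-g[d]).astype(float)
    P=np.array([ray_z(p,a,b,.07) for a,b in zip(u,v)])
    c=(P*wt[:,None]).sum(0)/wt.sum();e=np.linalg.eigh(np.cov(P[:,:2].T))[1][:,1]
    print(n,"slot",len(u),c.round(4),"yaw",np.degrees(np.arctan2(e[1],e[0]))%180-90, "z",np.nanmedian(w[m][:,2]))
    # bar
    hsv=cv2.cvtColor(im,cv2.COLOR_RGB2HSV);b=(hsv[...,1]>120)&(hsv[...,0]<20)&(w[...,2]>.1)&(w[...,0]>.55)&(w[...,1]>0)
    q=w[b];e=np.linalg.eigh(np.cov(q[:,:2].T))[1][:,1];print("bar",q.mean(0).round(4),np.degrees(np.arctan2(e[1],e[0]))%180-90)
go([.5365,-.353,.13],88.76)
E
```

```text
top slot 32 [0.5506 0.0217 0.07  ] yaw -16.896816120599638 z 0.07111956867233586
bar [0.6372 0.1158 0.122 ] -17.08589743749556
scene slot 23 [0.5519 0.0201 0.07  ] yaw -18.599149940914316 z 0.06777147883678532
bar [0.6385 0.1126 0.1176] -16.98881381760161
t 1.1 pos [ 0.1654 -0.5507  0.2313] ang 16.72 tilt -1.0 open 1.0 gf 0.0 F [-0.   0.8 -0.4]
shift [ 1.0306 -0.2064  0.2532] turn -0.4002
```

Call:
play_rows --plan '[[50,[0.12,-0.02,0],-0.04],[50,[0.24,-0.05,0],-0.08],[50,[0.36,-0.07,0],-0.12],[50,[0.48,-0.1,0],-0.16],[50,[0.6,-0.12,0],-0.2],[50,[0.72,-0.15,0],-0.25],[50,[0.84,-0.17,0],-0.3],[50,[0.95,-0.19,0.05],-0.35],[50,[0.99,-0.2,0.1],-0.4],[50,[0.99,-0.2,0.1],-0.4]]'

```text
time_s: 2.1
eef_pos: [0.5223, -0.3568, 0.1877]
eef_rot: [-0.003, 0.712, 0.702, 0.0]
wrist_force: [-1.4, -0.1, -0.2]
opening: 0.582
grasp_force: 0.0
```

```bash
python3 - <<'E'
from h import *
go([.5365,-.353,.063],88.76)
E
```

```text
t 2.1 pos [ 0.5223 -0.3568  0.1877] ang 89.12 tilt -1.0 open 0.582 gf 0.0 F [-1.4 -0.1 -0.2]
shift [0.0086 0.0366 0.3116] turn 0.002
```

Call:
play_rows --plan '[[50,[0.009,0.036,0],0.002],[50,[0.009,0.036,0.06],0.002],[50,[0.009,0.036,0.12],0.002],[50,[0.009,0.036,0.17],0.002],[50,[0.009,0.036,0.17],0.002],[50,[0.009,0.036,0.17],0.002]]'

```text
time_s: 2.7
eef_pos: [0.5363, -0.3581, 0.1246]
eef_rot: [0.001, 0.718, 0.696, -0.0]
wrist_force: [0.1, 0.3, 0.4]
opening: 0.585
grasp_force: 0.0
```

```bash
python3 - <<'E'
from h import *
go([.5365,-.353,.063],88.76)
E
```

```text
t 2.7 pos [ 0.5363 -0.3581  0.1246] ang 88.19 tilt -1.0 open 0.585 gf 0.0 F [0.1 0.3 0.4]
shift [ 1.29e-02 -1.00e-04  1.54e-01] turn -0.0031
```

Call:
play_rows --plan '[[50,[0.013,0,0],-0.003],[50,[0.013,0,0.05],-0.003],[50,[0.013,0,0.1],-0.003],[50,[0.013,0,0.154],-0.003],[50,[0.013,0,0.154],-0.003],[50,[0.013,0,0.154],-0.003]]'

```text
time_s: 3.3
eef_pos: [0.5368, -0.352, 0.063]
eef_rot: [0.001, 0.714, 0.7, 0.0]
wrist_force: [0.2, -0.6, 0.6]
opening: 0.585
grasp_force: 0.0
```

```bash
python3 - <<'E'
from h import *
go([.5365,-.353,.063],88.76)
p=camera("scene");cv2.imwrite("pics/g1.png",cv2.resize(p["image"][150:280,80:240,::-1],None,fx=4,fy=4))
E
```

```text
t 3.3 pos [ 0.5368 -0.352   0.063 ] ang 88.89 tilt -1.0 open 0.585 gf 0.0 F [ 0.2 -0.6  0.6]
shift [-0.0025 -0.0008  0.    ] turn 0.0007
```

View pics/g1.png

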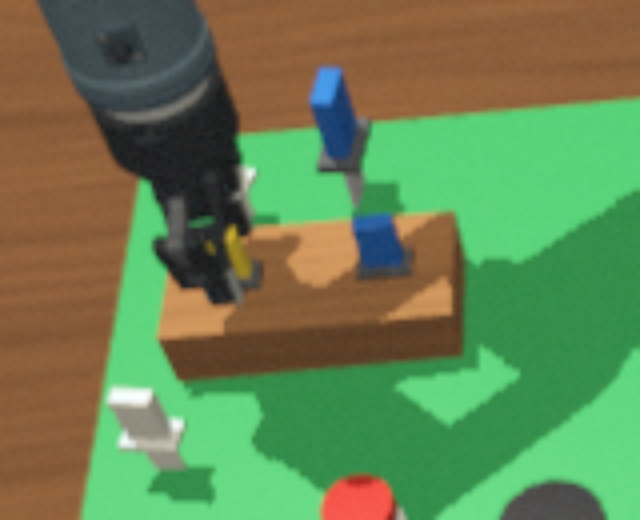

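The picture shows the fingers straddling the yellow handle at about (230,255). I close now.

Call:
play_rows --plan '[[0,[0,0,0],0],[0,[0,0,0],0],[0,[0,0,0],0],[0,[0,0,0],0],[0,[0,0,0],0],[0,[0,0,0],0],[0,[0,0,0],0],[0,[0,0,0],0]]'

```text
time_s: 4.15
eef_pos: [0.5364, -0.3522, 0.0629]
eef_rot: [0.0, 0.714, 0.7, -0.0]
wrist_force: [-2.6, 0.8, 6.5]
opening: 0.133
grasp_force: 58.7
```

Call:
play_rows --plan '[[0,[0,0,-0.03],0],[0,[0,0,-0.06],0],[0,[0,0,-0.1],0],[0,[0,0,-0.16],0],[0,[0,0,-0.22],0],[0,[0,0,-0.22],0],[0,[0,0,-0.22],0]]'

```text
time_s: 4.85
eef_pos: [0.5368, -0.352, 0.151]
eef_rot: [0.001, 0.714, 0.7, 0.0]
wrist_force: [-0.4, -0.5, -0.0]
opening: 0.127
grasp_force: 58.4
```

```bash
python3 - <<'E'
from h import *
go([.551,.021,.15],72.9)
E
```

```text
t 4.85 pos [ 0.5368 -0.352   0.151 ] ang 88.9 tilt -1.0 open 0.127 gf 58.4 F [-0.4 -0.5 -0. ]
shift [0.9331 0.0177 0.0011] turn 0.0889
```

Call:
play_rows --plan '[[0,[0,0,-0.1],0],[0,[0.05,0,-0.1],0],[0,[0.15,0,-0.1],0.01],[0,[0.25,0,-0.1],0.02],[0,[0.35,0,-0.1],0.04],[0,[0.46,0,-0.1],0.06],[0,[0.57,0.01,-0.1],0.08],[0,[0.68,0.01,-0.1],0.09],[0,[0.79,0.01,-0.1],0.09],[0,[0.88,0.02,-0.1],0.09]]'

```text
time_s: 5.85
eef_pos: [0.5496, 0.0031, 0.1883]
eef_rot: [-0.001, 0.805, 0.593, -0.001]
wrist_force: [0.2, -0.7, -0.9]
opening: 0.133
grasp_force: 58.4
```

Call:
play_rows --plan '[[0,[0.03,0,0.03],0],[0,[0.05,0,0.07],0],[0,[0.05,0,0.1],0],[0,[0.05,0,0.1],0],[0,[0.05,0,0.1],0]]'

```text
time_s: 6.35
eef_pos: [0.5566, 0.0184, 0.149]
eef_rot: [-0.0, 0.806, 0.592, -0.001]
wrist_force: [-0.8, -0.8, 0.0]
opening: 0.138
grasp_force: 58.4
```

```bash
python3 - <<'E'
from h import *
go([.551,.021,.15],72.9)
for n in("top","scene"):
    p=camera(n);w=cloud(p);np.savez(n+"1.npz",img=p["image"],w=w)
    c=[1,1];z=0
    for m in masks_of(p,"gauge"):
        q=w[m["mask"]];print(n,round(m["conf"],2),np.round(m["rect"]),np.nanmedian(q,0).round(4))
    P=cv2.projectPoints(np.array([.551,.021,.1]),np.array(p["rvec"]),np.array(p["tvec"]),np.array(p["intrinsics"]),None)[0].ravel().astype(int);print(P)
    a=p["image"][P[1]-40:P[1]+40,P[0]-50:P[0]+50,::-1];z=cv2.resize(a,None,fx=6,fy=6,interpolation=cv2.INTER_CUBIC)
    cv2.imwrite("pics/s1_%s.png"%n,z)
cv2.imwrite("pics/s1.png",cv2.resize(np.hstack([cv2.imread("pics/s1_top.png"),cv2.imread("pics/s1_scene.png")]),(800,320)))
E
```

```text
t 6.35 pos [0.5566 0.0184 0.149 ] ang 72.64 tilt -1.0 open 0.138 gf 58.4 F [-0.8 -0.8  0. ]
shift [ 0.0021 -0.0152 -0.0026] turn -0.0014
top 0.54 [425. 275.  15.   8.] [ 0.4328 -0.3683  0.0469]
top 0.54 [431. 199.  18.  10.] [ 0.6443 -0.3915  0.0632]
top 0.39 [343. 160.  25.  28.] [ 0.7559 -0.1471  0.0626]
[282 231]
scene 0.76 [118. 259.  18.  21.] [ 0.6511 -0.3965  0.0479]
scene 0.66 [136. 195.  14.  20.] [ 0.4373 -0.37    0.049 ]
scene 0.58 [277. 194.  15.  12.] [0.5601 0.0135 0.1299]
[278 197]
```

View pics/s1.png

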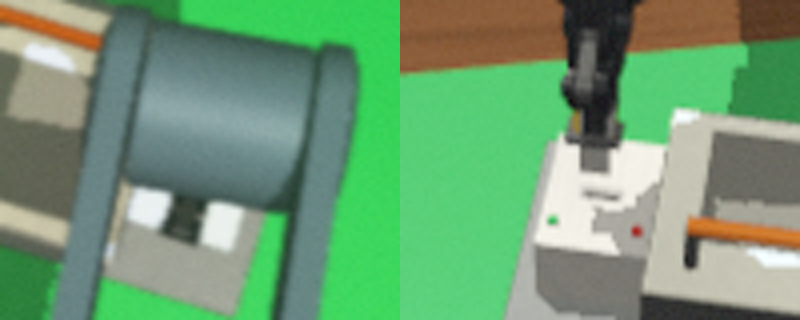

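The scene view shows the blade (595,155) hanging just above and behind the slot dash (602,193). I centre it, then lower close to the mouth and check.

Call:
play_rows --plan '[[0,[0.005,-0.014,0],-0.002],[0,[0.005,-0.014,0],-0.002],[0,[0.005,-0.014,0.03],-0.002],[0,[0.005,-0.014,0.06],-0.002],[0,[0.005,-0.014,0.06],-0.002],[0,[0.005,-0.014,0.06],-0.002]]'

```text
time_s: 7.15
eef_pos: [0.5516, 0.0229, 0.1247]
eef_rot: [-0.001, 0.804, 0.595, -0.001]
wrist_force: [1.0, 0.4, -1.5]
opening: 0.132
grasp_force: 58.4
```

```bash
python3 - <<'E'
from h import *
go([.5516,.0223,.15],72.9)
p=camera("scene");w=cloud(p);o=get_obs()
T=o["eef_pos"];pr=lambda X:cv2.projectPoints(np.array(X,float),np.array(p["rvec"]),np.array(p["tvec"]),np.array(p["intrinsics"]),None)[0].reshape(-1,2)
ya=np.array([.29,.957,0]);xa=np.array([.957,-.29,0])
g=T-[0,0,.013]-.0015*ya
def box(c,z0,z1,hx,hy): return [[c+a*hx*xa+b*hy*ya+np.array([0,0,z]) for a in(1,) for b in(-1,1)] for z in(z0,z1)]
c0=(255,170);s=10
im=cv2.resize(p["image"][170:225,255:315,::-1],None,fx=s,fy=s,interpolation=cv2.INTER_CUBIC)
for rect in(box(g,-.036,0,.0015,.010),box(g,0,.006,.011,.018)):
    q=pr(np.array(rect).reshape(-1,3));q=((q-c0+.5)*s).astype(int)[[0,1,3,2]];cv2.polylines(im,[q],True,(255,0,255),1)
sl=np.array([.5512,.0209,.07]);q=pr([sl+a*.003*xa+b*.012*ya for a,b in((1,1),(1,-1),(-1,-1),(-1,1))]);cv2.polylines(im,[((q-c0+.5)*s).astype(int)],True,(0,255,255),1)
cv2.imwrite("pics/s2.png",im)
E
```

```text
t 7.15 pos [0.5516 0.0229 0.1247] ang 73.06 tilt -1.0 open 0.132 gf 58.4 F [ 1.   0.4 -1.5]
shift [-0.0014  0.0002 -0.0634] turn 0.0009
```

View pics/s2.png

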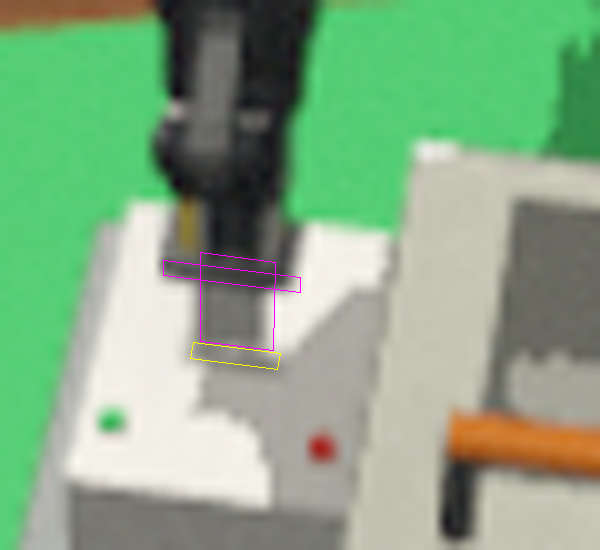

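The predicted blade outline (200–274, 255–345) fits the picture, right behind the slot estimate. I push down in stages.

Call:
play_rows --plan '[[0,[-0.001,0,0.01],0],[0,[-0.001,0,0.02],0],[0,[-0.001,0,0.03],0],[0,[-0.001,0,0.035],0],[0,[-0.001,0,0.035],0]]'

```text
time_s: 7.7
eef_pos: [0.5537, 0.0222, 0.118]
eef_rot: [0.001, 0.803, 0.596, 0.001]
wrist_force: [-16.4, 2.3, 44.1]
opening: 0.13
grasp_force: 65.1
```

```bash
python3 - <<'E'
from h import *
go([.5516,.0223,.083],72.9)
E
```

```text
t 7.7 pos [0.5537 0.0222 0.118 ] ang 73.1 tilt -1.0 open 0.13 gf 65.1 F [-16.4   2.3  44.1]
shift [-0.0013 -0.0053  0.0876] turn 0.0011
```

Call:
play_rows --plan '[[0,[0,0,-0.02],0],[0,[0,0,-0.04],0],[0,[0,0,-0.04],0],[0,[0,0,-0.04],0]]'

```text
time_s: 8.1
eef_pos: [0.552, 0.0224, 0.1273]
eef_rot: [-0.0, 0.804, 0.595, -0.0]
wrist_force: [-0.7, 0.0, -0.8]
opening: 0.13
grasp_force: 58.5
```

```bash
python3 - <<'E'
from h import *
go(None)
ya=np.array([.2924,.9563,0]);xa=np.array([.9563,-.2924,0]);out=[]
for n in("top","scene"):
    p=camera(n);im0=np.load(n+"0.npz")["img"]
    pr=lambda X:cv2.projectPoints(np.array(X,float),np.array(p["rvec"]),np.array(p["tvec"]),np.array(p["intrinsics"]),None)[0].reshape(-1,2)
    sl=np.array([.5512,.0209,.07]);c=pr([sl])[0].round().astype(int);s=9
    for im in ([im0] if n=="top" else [im0,p["image"]]):
        off=c-[22,24] if im is im0 else c-[22,34]
        z=cv2.resize(im[off[1]:off[1]+50,off[0]:off[0]+44,::-1],None,fx=s,fy=s,interpolation=cv2.INTER_LINEAR)
        for hx,hy,col in((.003,.012,(0,255,255)),(.05,.0375,(255,0,255)) ):
            q=pr([sl+a*hx*xa+b*hy*ya for a,b in((1,1),(1,-1),(-1,-1),(-1,1))]);cv2.polylines(z,[((q-off+.5)*s).astype(int)],True,col,1)
        out.append(z)
cv2.imwrite("pics/s3.png",cv2.resize(np.hstack(out),(798,302)) if 0 else np.hstack(out)[:, :1188])
I=cv2.imread("pics/s3.png");print(I.shape);cv2.imwrite("pics/s3.png",cv2.resize(I[:, :792],(800,454)));cv2.imwrite("pics/s3b.png",I[:,792:])
E
```

```text
t 8.1 pos [0.552  0.0224 0.1273] ang 73.05 tilt -1.0 open 0.13 gf 58.5 F [-0.7  0.  -0.8]
(450, 1188, 3)
```

View pics/s3.png

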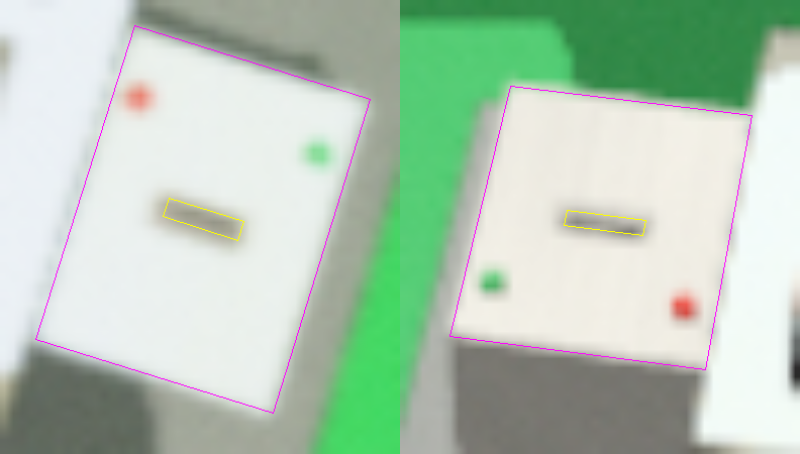

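View pics/s3b.png

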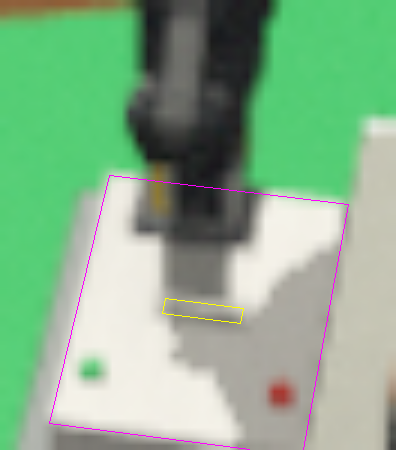

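Both views agree with the slot outline (rows 205–240 in the left one, 210–235 in the right one), and the blade sits about 1.5 mm to −y. The scene camera's own bias could explain the remaining x error, so I compare blade and slot within that camera.

```bash
python3 - <<'E'
from h import *
ya=np.array([.2924,.9563,0]);xa=np.array([.9563,-.2924,0])
d=np.load("scene0.npz");w0=d["w"];g0=cv2.cvtColor(d["img"],cv2.COLOR_RGB2GRAY).astype(float)
ps=[camera("scene") for _ in range(4)]
p=ps[0];w=np.mean([cloud(a) for a in ps],0)
T=get_obs()["eef_pos"]
K=np.array(p["intrinsics"]);R=cv2.Rodrigues(np.array(p["rvec"]))[0];print("cam",(-R.T@np.array(p["tvec"]).ravel()).round(3),"f",K[0,0])
pr=lambda X:cv2.projectPoints(np.array(X,float),np.array(p["rvec"]),np.array(p["tvec"]),K,None)[0].reshape(-1,2)
sl=np.array([.551,.021,.07])
rel=w0-sl;a=rel@xa;b=rel@ya
blk=(abs(a)<.045)&(abs(b)<.033)&(abs(w0[...,2]-.068)<.006);zp=np.median(w0[blk&(g0>200)][:,2]);print("block raw z",zp)
near=(abs(a)<.012)&(abs(b)<.022);wt=np.clip(215-g0,0,None)*near
v,u=np.nonzero(wt>8);P=np.array([ray_z(p,x,y,zp) for x,y in zip(u,v)]);ww=wt[v,u]
s=(P*ww[:,None]).sum(0)/ww.sum();print("slot raw",s.round(4),len(u))
# blade points
rel=w-T;a=rel@xa;b=rel@ya;z=w[...,2]-T[2]
for z0,z1 in((-.05,-.041),(-.042,-.034),(-.034,-.026),(-.026,-.018)):
    m=(z>z0)&(z<z1)&(abs(b)<.018)&(abs(a)<.02);q=w[m]
    if len(q): print(z0,len(q),"a",np.median((q-s)@xa).round(4),"b range",((q-s)@ya).min().round(4),((q-s)@ya).max().round(4),"mean",((q-s)@ya).mean().round(4),"vs TCP a",np.median(a[m]).round(4))
print("TCP - slot raw along xa,ya",((T-s)@xa).round(4),((T-s)@ya).round(4))
dz=[];m=(abs(z+.03)<.02)&(abs(b)<.03)&(abs(a)<.03)
v,u=np.nonzero(m);print("blade rows",v.min(),v.max())
for r in range(v.max()-8,v.max()+4): print(r,w[r,int(np.median(u))].round(4),p["image"][r,int(np.median(u))])
E
```

```text
cam [ 1.226 -0.077  0.877] f 389.4227269597853
block raw z 0.0675577945174079
slot raw [0.5499 0.0204 0.0676] 26
-0.05 19 a 0.0035 b range -0.0099 0.0092 mean 0.0001 vs TCP a 0.0022
-0.042 16 a 0.0034 b range -0.0099 0.009 mean -0.0005 vs TCP a 0.0021
-0.034 16 a 0.0036 b range -0.0099 0.0091 mean -0.0005 vs TCP a 0.0024
TCP - slot raw along xa,ya 0.0013 0.0024
blade rows 191 204
196 [0.5605 0.0165 0.1182] [62 65 63]
197 [0.5625 0.0163 0.1166] [62 62 60]
198 [0.5639 0.0161 0.1143] [93 92 88]
199 [0.5529 0.0177 0.0976] [116 115 109]
200 [0.5535 0.0176 0.0942] [116 114 107]
201 [0.5521 0.0178 0.0885] [114 114 108]
202 [0.5528 0.0177 0.0852] [115 114 108]
203 [0.553  0.0177 0.0813] [128 127 121]
204 [0.5538 0.0176 0.0781] [163 160 154]
205 [0.546  0.0187 0.0647] [157 155 147]
206 [0.5462 0.0187 0.0606] [139 137 129]
207 [0.5562 0.0174 0.0684] [163 161 152]
```

In the scene camera the blade is about 2 mm too far along +x, with y on target. I correct x and push again.

Call:
play_rows --plan '[[0,[0,-0.0055,0],0],[0,[0,-0.0055,0],0],[0,[0,-0.0055,0.01],0],[0,[0,-0.0055,0.02],0],[0,[0,-0.0055,0.03],0],[0,[0,-0.0055,0.035],0],[0,[0,-0.0055,0.04],0],[0,[0,-0.0055,0.04],0]]'

```text
time_s: 9.2
eef_pos: [0.5498, 0.023, 0.1113]
eef_rot: [-0.0, 0.804, 0.595, -0.0]
wrist_force: [-0.2, 0.4, -1.0]
opening: 0.133
grasp_force: 58.5
```

```bash
python3 - <<'E'
from h import *
go([.5494,.0227,.083],72.9)
E
```

```text
t 9.2 pos [0.5498 0.023  0.1113] ang 73.06 tilt -1.0 open 0.133 gf 58.5 F [-0.2  0.4 -1. ]
shift [-0.0011 -0.0008  0.0708] turn 0.0009
```

It is in freely. I go on down.

Call:
play_rows --plan '[[0,[0,0,0.015],0],[0,[0,0,0.03],0],[0,[0,0,0.04],0],[0,[0,0,0.05],0],[0,[0,0,0.06],0],[0,[0,0,0.06],0]]'

```text
time_s: 9.8
eef_pos: [0.5496, 0.0231, 0.0869]
eef_rot: [-0.0, 0.804, 0.595, -0.0]
wrist_force: [0.7, -0.1, -1.1]
opening: 0.125
grasp_force: 58.5
```

Call:
play_rows --plan '[[0,[0,0,0.005],0],[0,[0,0,0.01],0],[0,[0,0,0.015],0],[0,[0,0,0.015],0]]'

```text
time_s: 10.2
eef_pos: [0.5503, 0.023, 0.0829]
eef_rot: [0.0, 0.804, 0.595, 0.0]
wrist_force: [-4.2, 0.9, 8.9]
opening: 0.131
grasp_force: 59.8
```

```bash
python3 - <<'E'
from h import *
go([.5494,.0227,.083],72.9)
p=camera("scene");save(p,"f.png");cv2.imwrite("pics/s4.png",cv2.resize(p["image"][150:230,230:330,::-1],None,fx=6,fy=6))
E
```

```text
t 10.2 pos [0.5503 0.023  0.0829] ang 73.07 tilt -1.0 open 0.131 gf 59.8 F [-4.2  0.9  8.9]
shift [-0.0014 -0.0019 -0.0004] turn 0.0009
```

Collar contact comes exactly at the predicted height. I release and rise.

Call:
play_rows --plan '[[40,[0,0,0],0],[40,[0,0,0],0],[40,[0,0,0],0],[40,[0,0,0],0],[40,[0,0,0],0],[40,[0,0,0],0]]'

```text
time_s: 10.85
eef_pos: [0.55, 0.023, 0.0816]
eef_rot: [-0.0, 0.804, 0.595, -0.0]
wrist_force: [0.3, -0.7, 0.4]
opening: 0.47
grasp_force: 0.0
```

Call:
play_rows --plan '[[50,[0,0,-0.03],0],[50,[0,0,-0.08],0],[50,[0,0,-0.16],0],[50,[0,0,-0.24],0],[50,[0,0,-0.24],0],[50,[0,0,-0.24],0]]'

```text
time_s: 11.45
eef_pos: [0.5508, 0.0229, 0.1793]
eef_rot: [0.001, 0.804, 0.595, 0.001]
wrist_force: [-0.2, -1.1, -0.4]
opening: 0.584
grasp_force: 0.0
```

```bash
python3 - <<'E'
from h import *
go([.636,.1135,.18],73)
p=camera("scene");cv2.imwrite("pics/s4.png",cv2.resize(p["image"][150:240,240:350,::-1],None,fx=6,fy=6,interpolation=cv2.INTER_CUBIC))
w=cloud(p);hsv=cv2.cvtColor(p["image"],cv2.COLOR_RGB2HSV)
m=(hsv[...,0]>20)&(hsv[...,0]<35)&(hsv[...,1]>100)&(w[...,0]>.5)&(w[...,0]<.6)&(abs(w[...,1]-.02)<.04)
q=w[m];print(len(q),q.mean(0),q.min(0),q.max(0))
E
```

```text
t 11.45 pos [0.5508 0.0229 0.1793] ang 73.07 tilt -1.0 open 0.584 gf 0.0 F [-0.2 -1.1 -0.4]
shift [ 0.2786  0.1378 -0.0012] turn 0.0004
120 [0.55529755 0.01818149 0.10000967] [0.54226748 0.00683266 0.07522982] [0.56148745 0.03048007 0.11891195]
```

View pics/s4.png

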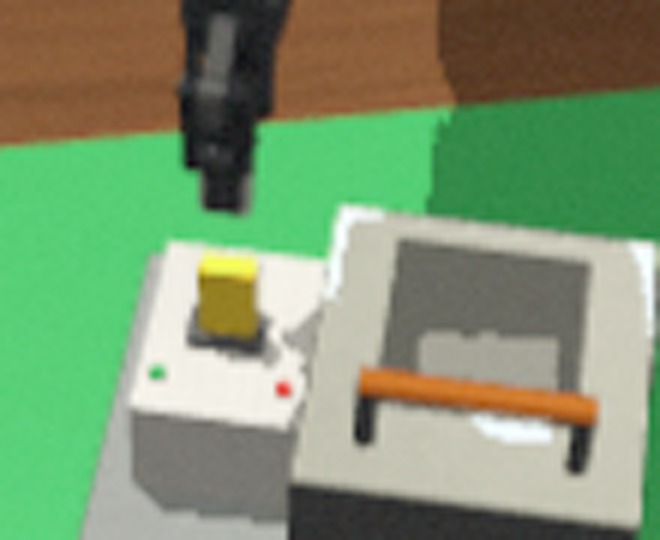

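The gauge stands seated (230,300). Now the bar.

Call:
play_rows --plan '[[50,[0.09,0.045,0],0],[50,[0.18,0.09,0],0],[50,[0.278,0.137,0],0],[50,[0.278,0.137,0],0],[50,[0.278,0.137,0.06],0],[50,[0.278,0.137,0.12],0],[50,[0.278,0.137,0.17],0],[50,[0.278,0.137,0.205],0],[50,[0.278,0.137,0.205],0]]'

```text
time_s: 12.4
eef_pos: [0.6323, 0.1131, 0.0923]
eef_rot: [-0.002, 0.804, 0.595, -0.003]
wrist_force: [-0.2, 0.5, -0.2]
opening: 0.584
grasp_force: 0.0
```

```bash
python3 - <<'E'
from h import *
go([.6356,.1136,.097],73)
p=camera("scene");cv2.imwrite("pics/b1.png",cv2.resize(p["image"][150:240,260:370,::-1],None,fx=6,fy=6,interpolation=cv2.INTER_CUBIC))
E
```

```text
t 12.4 pos [0.6323 0.1131 0.0923] ang 73.04 tilt -1.0 open 0.584 gf 0.0 F [-0.2  0.5 -0.2]
shift [ 0.0036  0.0075 -0.0119] turn 0.0002
```

View pics/b1.png

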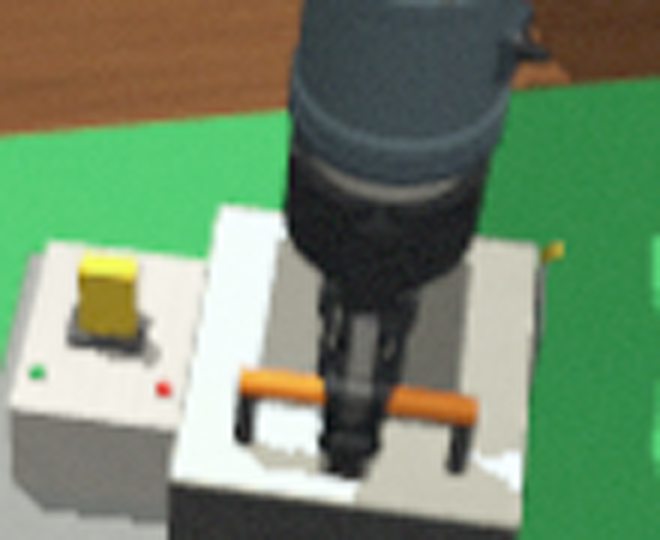

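The front finger is beyond the bar (350,400) and roughly central between the posts. I centre and close.

Call:
play_rows --plan '[[50,[0.003,0.007,-0.008],0],[50,[0.003,0.007,-0.008],0],[0,[0.003,0.007,-0.008],0],[0,[0.003,0.007,-0.008],0],[0,[0.003,0.007,-0.008],0],[0,[0.003,0.007,-0.008],0],[0,[0.003,0.007,-0.008],0],[0,[0.003,0.007,-0.008],0],[0,[0.003,0.007,-0.008],0],[0,[0.003,0.007,-0.008],0]]'

```text
time_s: 13.45
eef_pos: [0.6355, 0.1146, 0.0986]
eef_rot: [-0.002, 0.803, 0.595, -0.002]
wrist_force: [-8.8, 2.2, 5.4]
opening: 0.113
grasp_force: 58.5
```

```bash
python3 - <<'E'
from h import *
go([.6356,.1136,.097],73)
a0=np.arctan2(46,135);r=np.hypot(46,135)
for d in range(5,51,5):
    a=a0+np.radians(d);print(d,"dy",((r*np.cos(a)-135)/400).round(3),"dz",(-(r*np.sin(a)-46)/400).round(3))
E
```

```text
t 13.45 pos [0.6355 0.1146 0.0986] ang 73.09 tilt -1.0 open 0.113 gf 58.5 F [-8.8  2.2  5.4]
shift [-0.0023  0.001   0.0041] turn 0.0005
5 dy -0.011 dz -0.029
10 dy -0.025 dz -0.057
15 dy -0.041 dz -0.083
20 dy -0.06 dz -0.108
25 dy -0.08 dz -0.132
30 dy -0.103 dz -0.153
35 dy -0.127 dz -0.173
40 dy -0.153 dz -0.19
45 dy -0.18 dz -0.205
50 dy -0.209 dz -0.217
```

Call:
play_rows --plan '[[0,[0,-0.005,-0.015],0],[0,[0,-0.011,-0.029],0],[0,[0,-0.018,-0.043],0],[0,[0,-0.025,-0.057],0],[0,[0,-0.033,-0.07],0],[0,[0,-0.041,-0.083],0],[0,[0,-0.05,-0.095],0],[0,[0,-0.06,-0.108],0],[0,[0,-0.07,-0.12],0],[0,[0,-0.08,-0.132],0]]'

```text
time_s: 14.45
eef_pos: [0.6071, 0.1232, 0.152]
eef_rot: [0.0, 0.804, 0.595, 0.0]
wrist_force: [-1.5, 3.1, -10.0]
opening: 0.113
grasp_force: 58.2
```

Call:
play_rows --plan '[[0,[0,-0.011,-0.011],0],[0,[0,-0.023,-0.021],0],[0,[0,-0.035,-0.031],0],[0,[0,-0.047,-0.041],0],[0,[0,-0.06,-0.05],0],[0,[0,-0.073,-0.058],0],[0,[0,-0.086,-0.066],0],[0,[0,-0.1,-0.073],0],[0,[0,-0.1,-0.073],0],[0,[0,-0.1,-0.073],0]]'

```text
time_s: 15.45
eef_pos: [0.5713, 0.1343, 0.1835]
eef_rot: [0.002, 0.804, 0.595, 0.002]
wrist_force: [5.7, 0.1, 3.4]
opening: 0.112
grasp_force: 59.4
```

```bash
python3 - <<'E'
from h import *
ya=np.array([.2924,.9563,0]);xa=np.array([.9563,-.2924,0]);S=np.array([.5498,.0212,.07]);H=S-.08*xa+.1135*ya
T=get_obs()["eef_pos"];b=T+[0,0,.019]-H;print("from TCP: deg",np.degrees(np.arctan2(b[2],b@xa)-np.arctan2(46,135)),"r",np.hypot(b[2],b@xa))
go(None)
p=camera("scene");cv2.imwrite("pics/b2.png",cv2.resize(p["image"][120:240,250:380,::-1],None,fx=5,fy=5,interpolation=cv2.INTER_CUBIC))
for n in("scene","top"):
    if n=="top": p=camera(n)
    w=cloud(p)
    for m in masks_of(p,"cover")[:1]:
        q=w[m["mask"]];q=q[~np.isnan(q[:,0])];a=(q-H)@xa;b=(q-H)@ya;z=q[:,2]-H[2]
        k=(a>-.01)&(a<.12)&(z>.01)&(abs(b)<.075)&(abs(b)>.05)&(z<1.7*a+.02)
        a,z=a[k],z[k]
        if len(a)>20:
            l=cv2.fitLine(np.c_[a,z].astype(np.float32),cv2.DIST_HUBER,0,.002,.01).ravel();print(n,len(a),"cover deg",np.degrees(np.arctan2(l[1],l[0])),l)
E
```

```text
from TCP: deg 44.193537327830384 r 0.1487416994748263
t 15.45 pos [0.5713 0.1343 0.1835] ang 73.04 tilt -1.0 open 0.112 gf 59.4 F [5.7 0.1 3.4]
scene 99 cover deg 42.10464 [0.7419215  0.67048675 0.07438035 0.07345053]
top 301 cover deg 42.212276 [0.7406606  0.67187935 0.06566058 0.06885356]
```

View pics/b2.png

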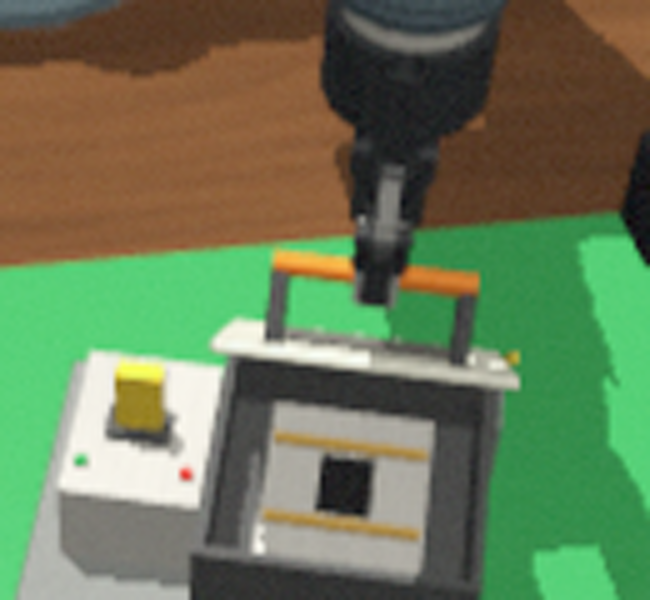

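The cover is at 42–44° by both measures, just under the nominal 45. I add about 6.5°.

Call:
play_rows --plan '[[0,[0,-0.01,-0.005],0],[0,[0,-0.02,-0.009],0],[0,[0,-0.03,-0.013],0],[0,[0,-0.038,-0.015],0],[0,[0,-0.038,-0.015],0],[0,[0,-0.038,-0.015],0],[0,[0,-0.038,-0.015],0],[0,[0,-0.038,-0.015],0]]'

```text
time_s: 16.45
eef_pos: [0.5582, 0.1383, 0.1905]
eef_rot: [0.003, 0.804, 0.595, 0.004]
wrist_force: [6.8, -0.7, 6.3]
opening: 0.111
grasp_force: 59.1
```

```bash
cat > m.py <<'E'
from h import *
ya=np.array([.2924,.9563,0]);xa=np.array([.9563,-.2924,0]);S=np.array([.5498,.0212,.07]);H=S-.08*xa+.1135*ya
T=get_obs()["eef_pos"];b=T+[0,0,.019]-H;print("from TCP: deg",np.degrees(np.arctan2(b[2],b@xa)-np.arctan2(46,135)),"r",np.hypot(b[2],b@xa))
go(None)
for n in("scene","top"):
    p=camera(n);w=cloud(p);hsv=cv2.cvtColor(p["image"],cv2.COLOR_RGB2HSV)
    m=(hsv[...,0]<20)&(hsv[...,1]>120);q=w[m];q=q[(q[:,2]>.14)&(np.linalg.norm(q-T,axis=1)<.08)]
    if len(q): a=((q-H)@xa).mean();z=(q[:,2]-H[2]).mean();print("bar",len(q),a,z,np.degrees(np.arctan2(z,a)-np.arctan2(46,135)))
    for m in masks_of(p,"cover")[:1]:
        q=w[m["mask"]];q=q[~np.isnan(q[:,0])];a=(q-H)@xa;b=(q-H)@ya;z=q[:,2]-H[2]
        k=(a>-.01)&(a<.12)&(z>.01)&(abs(b)<.075)&(abs(b)>.05)&(z<1.7*a+.02);a,z=a[k],z[k]
        if len(a)>20:
            l=cv2.fitLine(np.c_[a,z].astype(np.float32),cv2.DIST_HUBER,0,.002,.01).ravel();print(n,len(a),"cover deg",np.degrees(np.arctan2(l[1],l[0])))
E
python3 m.py
```

```text
from TCP: deg 50.09192188326865 r 0.1495176157036313
t 16.45 pos [0.5582 0.1383 0.1905] ang 73.02 tilt -1.0 open 0.111 gf 59.1 F [ 6.8 -0.7  6.3]
bar 126 0.05922096005311527 0.1363057289729177 47.70035727152538
scene 74 cover deg 49.950108
top 293 cover deg 48.68896
```

All estimates agree at 48–50°. I hold a moment, re-check and hand in.

Call:
play_rows --plan '[[0,[0,-0.003,-0.001],0],[0,[0,-0.003,-0.001],0],[0,[0,-0.003,-0.001],0],[0,[0,-0.003,-0.001],0],[0,[0,-0.003,-0.001],0],[0,[0,-0.003,-0.001],0],[0,[0,-0.003,-0.001],0]]'

```text
time_s: 17.35
eef_pos: [0.5572, 0.1386, 0.1909]
eef_rot: [0.003, 0.804, 0.595, 0.004]
wrist_force: [8.3, -0.6, 6.2]
opening: 0.112
grasp_force: 59.0
```

```bash
python3 m.py; python3 -c "
from h import *
print(hand_in())"
```

```text
from TCP: deg 50.523929946806525 r 0.14956764101820988
t 17.35 pos [0.5572 0.1386 0.1909] ang 73.02 tilt -1.0 open 0.112 gf 59.0 F [ 8.3 -0.6  6.2]
bar 125 0.05815886810257831 0.13612245050481472 48.049139613033205
scene 63 cover deg 49.78495
top 302 cover deg 49.403576
the job is handed in; nothing more can be done
None
```

I seated the yellow gauge in the tester slot and let it go, and handed the job in with the fingers holding the cover still at about 50° (measured 48–50.5°); hand-in returned no verdict, and I did not re-measure the bystanders.

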